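# Lock the bayonet stopper into the pressure chamber's filling neck and hold it on its seat

## Task

Close the small pressure chamber for its leak check: take the steel-headed stopper with the two side lugs from the white tray, set its tapered nose upright into the chamber's filling neck with the lugs in the two slots, push it down against the spring and twist it a quarter turn clockwise (seen from above) so that the lugs lock under the collar. Then keep it pressed fully home, its head down on the collar, and finish while still holding it there; do not let go. Leave everything else where it is.

Things in the scene. Friction and masses are not known exactly. Their poses are not given: they have to be found in the camera images.
- stopper: bayonet stopper, steel head, 88 mm tall, 0.1 to 0.16 kg, standing upright in the tray. Origin: centre of its flat underside, z up. Grey nose tapers from 18 mm diameter at the bottom to 32 mm at height 24, then straight to height 46. Round head 42 mm across at heights 46 to 54, grip bar above. Lugs and bar both lie along its x; it is the same after a half turn.
- grip (a point): centre of the stopper's upright flat steel grip bar, 71 mm above its underside, on its axis: bar 40 mm long along x, 12 mm thick along y, heights 54 to 88 above the underside. Grip it across y, fingertips just above the head (height 54). Axes as the stopper's.
- lugs (a point): point on the stopper's axis midway between its two steel lugs, 30 mm above its underside. The lugs point along +x and -x, reach 25 mm from the axis, 8 mm wide, 6 mm high (heights 27 to 33). Axes as the stopper's.
- neck (a point): centre of the top rim of the filling neck, a steel collar 64 mm across on the fixed clear chamber with green ends (150 mm across); 131 mm above the bench. z up; x (either way) along the two slots. Collar 6 mm thick, bore 35 mm; slots 13 mm wide, reaching 28 mm from the axis. Fully home, the head rests on the collar and the stopper's underside is 46 mm below this point.
- lock (a point): point on the neck's axis 39 mm below its rim, axes as the neck's: the stopper's underside is here when its lugs just come free under the collar. At or below this it turns clockwise seen from above (yaw decreasing) to a stop at about 92 degrees; the other way is blocked. Locked but let go, the spring lifts it back to here, 7 mm above home.
- drain (a point): the small steel tap on the brass drain stub low on the chamber's side, 96 mm from its axis and 20 mm above the bench; not to be used, but the line from it to the chamber's axis, seen from above, runs along the two slots. Axes as the neck's.
- seat (a joint): travel of the flat spring seat inside the neck, m: 0 up (its top 30 mm below the rim, where it meets the stopper's underside with the lugs already in the slots), grows as it is pressed down; 0.009 when the lugs pass under the collar, 0.016 fully home. The spring pushes up with 3 N plus 0.7 N per mm.
- tray: low white open tray, 310 mm along its x, 130 mm along y, walls 12 mm high and 4 mm thick, floor 4 mm thick, fixed. Origin: centre of its underside. The stopper, the bung and the top cap stand in a row along its x, 95 mm apart, in any order.
- bung: plain black rubber bung without lugs, in the tray, 42 mm across, 45 mm tall; not needed. Origin: centre of its underside.
- topcap: aluminium specimen top cap with a steel button on it, in the tray, 38 mm across, 38 mm tall; not needed. Origin: centre of its underside.
- beaker: glass beaker on the bench, 70 mm across, 85 mm tall; not needed. Origin: centre of its underside.
- washbottle: white plastic bottle on the bench, 64 mm across, 160 mm tall; not needed. Origin: centre of its underside.
- wrench: steel wrench lying on the bench, 180 mm long along its x; not needed. Origin: under its middle.
- weight: brass weight with a knob on the bench, 44 mm across, 52 mm tall; not needed. Origin: centre of its underside.
- tin: aluminium sample tin on the bench, 60 mm across, 50 mm tall; not needed. Origin: centre of its underside.

How it is judged:
By the outcome, as a careful person would: the job done as asked, in the order asked, and still so for the second after the job is handed in, while the arm keeps its last pose, push and grip.
It also fails if it takes over 48 s, if anything falls off the work surface, if the arm or the gripper's body presses on something with over 40 N, if the wrist force passes 120 N, or if a joint passes its speed limit or range.

## Robot

A 6-joint arm with a two-finger parallel gripper is mounted at the origin on the work surface. World frame = base frame: x ahead of the robot, y to its left, z up, the work surface at z = 0. Lengths are in m, angles in rad, forces in N, time in s.
With the tool pointing down it reaches from about 0.375 to 0.925 m from the base axis. Payload 5.7 kg.
Tool frame: the origin (TCP) lies at the very end of the fingers, on their centre line; the grasp point (between the pads) lies arm.tcp_to_grasp behind it (arm.tcp_to_grasp is the distance from the TCP to the grasp point, in m); z points along the fingers, y is the line along which they close (so a half turn about z gives the same grasp; the last joint's range is limited). The gripper opens to 85 mm and grips with 20 to 120 N. Pads are 22 mm wide; open, the fingers measure 114 mm over their backs; the gripper's body (76 mm by 85 mm) begins 54 mm behind the grasp point. The pads swing forward as they close: fully open they stand 13 mm farther back than shut.
Start: joints at [1.026, 0.359, 1.51, -0, 1.272, -0.115], TCP at [0.25, 0.545, 0.231] pointing down, gripper open.
Joint ranges: [-2.97, 2.97], [-1.01, 2.36], [0.21, 2.38], [-0.96, 4.11], [0.2, 2.71], [-2.98, 2.98]. Speed limits (rad/s): [2.39, 2.39, 3.14, 3.14, 3.14, 3.14].

## Interface

Orientations are given as a rotation vector (axis times angle).
In Python, from station import arm gives the robot as it stands. The module is installed in compiled form; this text tells all that it offers.
- The arm moves only by the tool step_arm, never from a script. Its argument "series" is text: rows parted by semicolons, each of 7 numbers parted by spaces: the turn, a rotation vector about the tool's x, y, z in rad, then the shift along the tool's x, y, z in cm, then the finger opening in cm, from 0 to 8.54. In form: ax ay az x y z fingers; .... A call has exactly 10 rows; each row is the pose to reach, as a shift and turn from the pose commanded when the call began, along the tool's axes at that moment; what a row does not reach only later rows make up. A row lasts 1/8 s, in which the tool goes at most 62.5 mm and 10.7 degrees, less where a joint would pass 70% of its speed; a pose out of reach is approached as far as the arm can. A call with a gripper value outside its range is refused whole. The fingers move at their own pace and stop on an object; "grip_force" is the grip in N (left out, the last holds). Time passes only in rows, so rows that repeat a pose let the fingers close, or fill a call up. It gives the time, the measured TCP pose, the force, the opening and the grip force at its end, in the units of the state.
- arm.get_obs(): the state, without advancing time (a new reading comes with each control period).
- arm.snapshot(name): name is "side" or "top" or "wrist"; returns a dict with "frame" (384x512x3 uint8, red, green, blue), "z_map" (384x512 float32, m along the optical axis (not along the pixel's ray), 0 where there is no reading), "camera_matrix" (3x3 intrinsics, pixels), "pose" (4x4, takes a point from camera to world coordinates). Camera axes: x right, y down, z forward; pixel columns grow to the right and rows downward; lengths in m; the calibration is good to about 2 mm. A picture is of the moment at which its call begins.
- arm.close_job(): hands the job in; it is judged then, once.
Trained networks look in the newest picture that a camera, given by its name, has taken for a name from the list of things; names that differ only in an ending like _2 or _b are one class to them, and where a whole thing is asked for, a point or a joint stands for the part that bears it (a point fixed in the world has none). Each returns a list of dicts, best first, with "confidence" (0 to 1); they miss things now and then, are a little off and sometimes report something else, mostly with a low value. They report only what shows in the picture. A call takes as long as a camera call.
- arm.boxes_of(label, camera): "centre" ([column, row] in pixels, amid what is visible of it).
- arm.outline_of(label, camera): "mask" (384x512 bool, what is visible of it) and "centre" ([column, row] in pixels, amid what is visible of it).
The state is a dict: "time_s": time; "joints": joint angles; "joint_velocities": joint speeds; "joint_efforts": joint torques, N m; "eef_pos": TCP position; "tcp_rot": TCP orientation; "force": force on the tool from outside, world axes, zero at the start; "moment": the same for the moment, N m; "grip_width": finger opening in m; "grasp_force": force on a finger pad.
Only numpy, scipy, OpenCV 4.12 (cv2) and the standard library are available. Lean on these libraries where they do the work, as an engineer would, in place of code of your own. Each camera call takes 0.05 s, during which the arm holds its last target. There are 200 camera calls.

## Working session

There is one attempt and no reset: what is moved stays moved. The work goes in short steps, Python scripts to look and compute and a tool call to move; the robot and the scene stay as the last step left them, time stands still between calls to the robot, and variables do not carry over. Pictures are saved under pics/ and viewed, at most 10 in all, crops included, and the job is handed in when it is done.

Besides the shell and the picture viewer there is one more tool, called after "Request:" by a JSON object that holds its "op" and its "data", one argument or row to a line. step_arm: Moves the arm, as the interface text tells. Its arguments: {"type":"object","properties":{"series":{"type":"string"},"grip_force":{"type":"number"}},"required":["series"]}

```bash
mkdir -p pics; cat > h.py <<'E'
import numpy as np, cv2
from scipy.spatial.transform import Rotation as R
from station import arm
def pt(s,uv,z=None):
    K,T=s["camera_matrix"],s["pose"]
    if z is None:
        c,r=int(round(uv[0])),int(round(uv[1])); w=s["z_map"][max(r-2,0):r+3,max(c-2,0):c+3]; w=w[w>0]
        z=np.median(w) if len(w) else np.nan
    p=np.linalg.inv(K)@[uv[0],uv[1],1]*z
    return T[:3,:3]@p+T[:3,3]
def cloud(s):
    z=s["z_map"]; v,u=np.mgrid[:z.shape[0],:z.shape[1]]
    p=np.stack([u,v,np.ones_like(u)],-1)@np.linalg.inv(s["camera_matrix"]).T*z[...,None]
    return p@s["pose"][:3,:3].T+s["pose"][:3,3]
def save(s,n): cv2.imwrite("pics/"+n,s["frame"][...,::-1])
E
cat > a.py <<'E'
from h import *
np.set_printoptions(precision=4,suppress=True)
o=arm.get_obs(); print(o["time_s"],o["eef_pos"],o["tcp_rot"],o["force"],arm.tcp_to_grasp)
ims=[]
for cam in ["top","side"]:
    s=arm.snapshot(cam); ims.append(s["frame"][...,::-1]); print(cam,s["pose"][:3,3],s["pose"][:3,2])
    for l in ["stopper","grip","lugs","neck","drain","tray","bung","topcap","lock"]:
        for d in arm.boxes_of(l,cam)[:2]: print(l,round(d["confidence"],2),np.round(d["centre"],1),pt(s,d["centre"]))
cv2.imwrite("pics/a.png",ims[0]); cv2.imwrite("pics/b.png",ims[1])
E
python3 a.py
```

```text
0.0 [0.2497 0.5448 0.2304] [-0.6698 -3.0687  0.0028] [ 0.895  -0.2051  0.2502] 0.0187
top [0.4084 0.0846 1.5581] [ 0.125  -0.0006 -0.9922]
stopper 0.48 [221.6 205.6] [0.5532 0.1857 0.0898]
lugs 0.72 [225.9 205.6] [0.5568 0.1741 0.0571]
neck 0.85 [339.5 206.4] [ 0.5571 -0.1817  0.1021]
drain 0.63 [337.4 205.7] [ 0.5592 -0.1753  0.1018]
tray 0.6 [224.1 212.9] [0.5374 0.1824 0.0064]
bung 0.7 [216.1 177.9] [0.6472 0.2089 0.0489]
topcap 0.63 [224.8 238.7] [0.4518 0.1761 0.0341]
lock 0.85 [337.5 210.2] [ 0.5452 -0.1758  0.1006]
side [ 0.0483 -0.5416  1.0496] [ 0.4188  0.5095 -0.7517]
stopper 0.68 [232.  192.1] [0.5447 0.1812 0.0614]
lugs 0.77 [233.4 192.2] [0.5476 0.1785 0.0614]
neck 0.89 [323.2 284. ] [ 0.5207 -0.2054  0.1029]
drain 0.74 [412.3 253.8] [ 0.7463 -0.2798  0.1058]
drain 0.58 [319.9 282. ] [ 0.5181 -0.1971  0.1035]
tray 0.8 [226.1 209.8] [0.5207 0.1803 0.0021]
bung 0.65 [347.7 200.4] [ 0.7996 -0.0271  0.0332]
bung 0.56 [254.2 182.3] [0.6294 0.1877 0.0398]
topcap 0.64 [207.2 218.7] [0.4479 0.1666 0.0314]
lock 0.63 [323.  281.5] [ 0.5241 -0.2009  0.1045]
```

View pics/a.png

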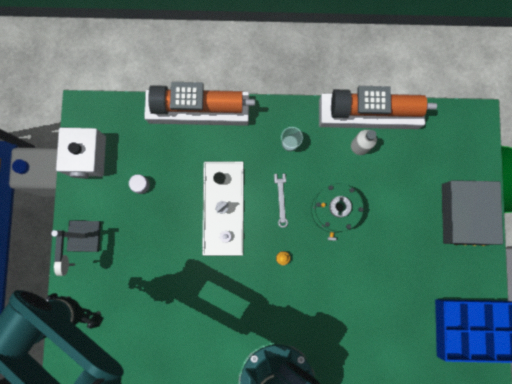

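View pics/b.png

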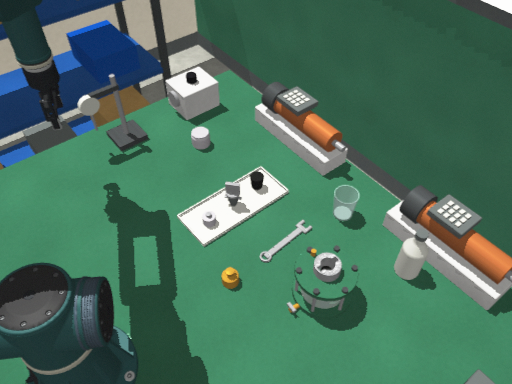

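The top view shows the tray in the order bung (219,178), stopper (222,207), topcap (227,237). The neck is at (341,206) and the drain tap at (333,236), and the side view agrees. The stopper's bar runs from (216,212) to (230,204) in the top view. Next I'll take coarse measurements, then move in for the wrist camera.

```bash
cat >> h.py <<'E'
def yawof(p): # principal direction deg
    q=p[:,:2]-p[:,:2].mean(0); w,v=np.linalg.eigh(q.T@q); return np.degrees(np.arctan2(v[1,1],v[0,1])),np.sqrt(w/len(q))
def goto(pos,yaw): # tool down, tool x axis at world yaw (deg); print shift/turn from measured
    o=arm.get_obs(); A=R.from_rotvec(o["tcp_rot"])
    B=R.from_euler('z',yaw,degrees=True)*R.from_euler('x',180,degrees=True)
    print("turn",np.round((A.inv()*B).as_rotvec(),4),"shift cm",np.round(A.inv().apply(np.array(pos)-o["eef_pos"])*100,2))
E
cat > b.py <<'E'
from h import *
np.set_printoptions(precision=4,suppress=True)
for cam in ["top","side"]:
    s=arm.snapshot(cam); P=cloud(s)
    d=np.hypot(P[...,0]-.55,P[...,1]-.18)<.045
    for lo,hi in [(.045,.075),(.078,.12)]:
        q=P[d&(P[...,2]>lo)&(P[...,2]<hi)]; print(cam,"stopper",lo,len(q),np.median(q,0),q.max(0),q.min(0),yawof(q))
    d=np.hypot(P[...,0]-.55,P[...,1]+.185)<.07
    q=P[d&(P[...,2]>.122)&(P[...,2]<.145)]; c,r=cv2.minEnclosingCircle(q[:,:2].astype(np.float32)); print("neck",len(q),c,r,q[:,2].max(),np.median(q[:,2]))
    print("tap", pt(s,(333,237) if cam=="top" else (293,307)))
goto((.55-.0,.18,.30),-60)
E
python3 b.py
```

```text
top stopper 0.045 78 [0.5487 0.1862 0.0574] [0.5717 0.2062 0.0677] [0.5324 0.1675 0.0492] (np.float64(-142.94052561665714), array([0.0095, 0.0126]))
top stopper 0.078 53 [0.5522 0.1875 0.09  ] [0.5681 0.2029 0.0989] [0.5363 0.1721 0.08  ] (np.float64(131.65170909221467), array([0.0036, 0.0114]))
neck 227 (0.5566049814224243, -0.17001397907733917) 0.0404992513358593 0.13637730115881563 0.12996011417479258
tap [ 0.465  -0.1759  0.0166]
side stopper 0.045 133 [0.5419 0.1785 0.0578] [0.5634 0.1983 0.0749] [0.5274 0.1642 0.0494] (np.float64(135.2741589744107), array([0.0058, 0.0115]))
side stopper 0.078 87 [0.548  0.1833 0.0886] [0.5655 0.2024 0.095 ] [0.5309 0.1673 0.0781] (np.float64(133.70441292119648), array([0.0041, 0.0119]))
neck 383 (0.5492473244667053, -0.17511403560638428) 0.03955501317977905 0.13486980743177057 0.12965462271676853
tap [ 0.4617 -0.1758  0.0181]
turn [-0.     -0.0001 -2.5242] shift cm [-42.5  -20.72  -6.87]
```

```bash
python3 -c "
from h import *
goto((.55,.184,.26),132.5)"
```

```text
turn [-1.000e-04  0.000e+00  3.992e-01] shift cm [-42.33 -20.35  -2.87]
```

Request:
{"op": "step_arm", "data": {
  "series": "0 0 0.04 -4 -2 -2.9 8.5; 0 0 0.08 -8 -4 -2.9 8.5; 0 0 0.13 -13 -6.3 -2.9 8.5; 0 0 0.18 -18.5 -9 -2.9 8.5; 0 0 0.24 -24 -11.5 -2.9 8.5; 0 0 0.3 -30 -14.4 -2.9 8.5; 0 0 0.36 -36 -17.3 -2.9 8.5; 0 0 0.4 -41 -19.7 -2.9 8.5; 0 0 0.4 -42.3 -20.3 -2.9 8.5; 0 0 0.4 -42.3 -20.3 -2.9 8.5",
  "grip_force": 70
}}

```text
time_s: 2.35
eef_pos: [0.5502, 0.1841, 0.2601]
tcp_rot: [-1.269, -2.873, 0.0]
force: [-0.2, -0.3, -0.6]
grip_width: 0.0848
grasp_force: 0.0
```

```bash
cat > c.py <<'E'
from h import *
np.set_printoptions(precision=4,suppress=True)
s=arm.snapshot("wrist"); save(s,"w1.png"); P=cloud(s)
o=arm.get_obs(); print(o["eef_pos"],o["tcp_rot"],s["pose"][:3,3],s["pose"][:3,2])
for l in ["stopper","grip","lugs","tray"]:
    for d in arm.boxes_of(l,"wrist")[:2]: print(l,round(d["confidence"],2),np.round(d["centre"],1),pt(s,d["centre"]))
d=np.hypot(P[...,0]-.55,P[...,1]-.184)<.04
for lo,hi in [(.052,.064),(.086,.1)]:
    q=P[d&(P[...,2]>lo)&(P[...,2]<hi)]
    if len(q)>20: print(lo,len(q),np.median(q,0),cv2.minAreaRect(q[:,:2].astype(np.float32)*1000),cv2.minEnclosingCircle(q[:,:2].astype(np.float32)),yawof(q))
E
python3 c.py
```

```text
[0.5494 0.185  0.2601] [-1.2664 -2.8737  0.    ] [0.4944 0.2459 0.4031] [ 0.2203 -0.2412 -0.9451]
stopper 0.9 [257.3 152.4] [0.5459 0.1977 0.0928]
stopper 0.7 [314.6 194.7] [0.6448 0.1997 0.0491]
grip 0.91 [255.  157.3] [0.5477 0.192  0.0926]
lugs 0.91 [255.8 156.3] [0.5477 0.1934 0.0924]
tray 0.83 [243.3 135.9] [0.5312 0.1879 0.0044]
tray 0.62 [467.8  20.4] [0.6211 0.4459 0.0504]
0.052 594 [0.5505 0.1888 0.0585] ((551.60205078125, 188.28988647460938), (40.67301940917969, 40.00180435180664), 43.0139045715332) ((0.551944375038147, 0.18780431151390076), 0.02092294953763485) (np.float64(-138.53454711917277), array([0.01  , 0.0127]))
0.086 397 [0.5508 0.1886 0.0923] ((551.9027709960938, 188.18238830566406), (11.808581352233887, 39.32085418701172), 42.23256301879883) ((0.5512546300888062, 0.18731257319450378), 0.02014506608247757) (np.float64(131.90859503358624), array([0.0034, 0.0115]))
```

View pics/w1.png

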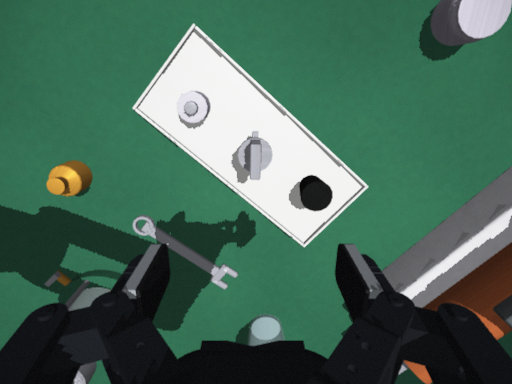

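The wrist view shows the stopper bar at (255,155), with its top at z 0.092 and the head at 0.0585. Both match the text, and the neighbours stay clear below the fingertips. I'll descend to it now.

```bash
python3 -c "
from h import *
goto((.5517,.1882,.061),132.1)"
```

```text
turn [-0.0002 -0.0005  0.0083] shift cm [-0.04  0.36 19.93]
```

Request:
{"op": "step_arm", "data": {
  "series": "0 0 0.008 0.1 0.38 5 8.5; 0 0 0.008 0.1 0.38 10 8.5; 0 0 0.008 0.1 0.38 14 8.5; 0 0 0.008 0.1 0.38 17.5 8.5; 0 0 0.008 0.1 0.38 19.9 8.5; 0 0 0.008 0.1 0.38 19.9 8.5; 0 0 0.008 0.1 0.38 19.9 0; 0 0 0.008 0.1 0.38 19.9 0; 0 0 0.008 0.1 0.38 19.9 0; 0 0 0.008 0.1 0.38 19.9 0",
  "grip_force": 90
}}

```text
time_s: 3.85
eef_pos: [0.5524, 0.1879, 0.0619]
tcp_rot: [1.278, 2.869, 0.001]
force: [-0.1, -0.4, 0.1]
grip_width: 0.012
grasp_force: 6.9
```

```bash
python3 -c "
from h import *
for i in range(5):
    o=arm.get_obs(); print(o['eef_pos'],o['force'],o['grip_width'],o['grasp_force']); arm.snapshot('wrist')
goto((.5517,.1882,.061),132.1)"
```

```text
[0.552389   0.1879105  0.06188764] [-0.11644072 -0.4315444   0.10080611] 0.011965517626889546 6.888084411621094
[0.55264135 0.18800999 0.0619975 ] [-0.35253212 -0.45039527  3.14357406] 0.010746969620121026 87.91430711746216
[0.55265803 0.18800134 0.06199128] [ 0.50708471 -0.74000358  5.22690208] 0.010896325721711004 88.0920159816742
[0.55263847 0.18795086 0.06196857] [-0.71024289  0.19618571  5.24651612] 0.010725685107065865 88.22225689888
[0.55264615 0.18800397 0.06198386] [-0.16728318  0.40191888  5.76655264] 0.011042925450114371 88.23439121246338
turn [ 0.0011  0.0006 -0.0019] shift cm [ 0.08 -0.06  0.1 ]
```

Request:
{"op": "step_arm", "data": {
  "series": "0 0 0 0 0 -2 0; 0 0 0 0 0 -6 0; 0 0 0 0 0 -12 0; 0 0 0 0 0 -18 0; 0 0 -0.1 0 0 -24 0; 0 0 -0.25 -4 -3.6 -25 0; 0 0 -0.4 -8 -7.2 -25 0; 0 0 -0.55 -12 -10.9 -25 0; 0 0 -0.7 -16 -14.5 -25 0; 0 0 -0.75 -18 -16.3 -25 0"
}}

```text
time_s: 5.35
eef_pos: [0.5507, -0.0576, 0.3109]
tcp_rot: [-0.137, -3.138, 0.001]
force: [-0.7, 0.6, -0.7]
grip_width: 0.0107
grasp_force: 87.9
```

```bash
python3 -c "
from h import *
goto((.545,-.178,.31),175)"
```

```text
turn [-0.0007 -0.001  -0.    ] shift cm [ -0.48 -12.05   0.1 ]
```

Request:
{"op": "step_arm", "data": {
  "series": "0 0 0 0 -2 0 0; 0 0 0 -0.2 -5 0 0; 0 0 0 -0.4 -8 0 0; 0 0 0 -0.5 -10.5 0 0; 0 0 0 -0.5 -12 0 0; 0 0 0 -0.5 -12 0 0; 0 0 0 -0.5 -12 0 0; 0 0 0 -0.5 -12 0 0; 0 0 0 -0.5 -12 0 0; 0 0 0 -0.5 -12 0 0"
}}

```text
time_s: 6.6
eef_pos: [0.5459, -0.1745, 0.3114]
tcp_rot: [0.137, 3.139, -0.0]
force: [-0.3, -0.6, -0.8]
grip_width: 0.0106
grasp_force: 87.9
```

```bash
cat > d.py <<'E'
from h import *
import sys
np.set_printoptions(precision=4,suppress=True)
n=sys.argv[1]
for cam in ["wrist","top","side"]:
    s=arm.snapshot(cam); P=cloud(s)
    if cam=="wrist": save(s,n)
    o=arm.get_obs(); print(cam,o["eef_pos"],o["tcp_rot"],o["force"],o["grip_width"])
    for l in ["neck","drain","stopper","lugs"]:
        for d in arm.boxes_of(l,cam)[:2]: print(l,round(d["confidence"],2),np.round(d["centre"],1),pt(s,d["centre"]))
    d=np.hypot(P[...,0]-.555,P[...,1]+.178)<.045
    q=P[d&(P[...,2]>.125)&(P[...,2]<.137)]
    if len(q)>20: print("rim",len(q),np.median(q,0),q.min(0),q.max(0))
    d=np.hypot(P[...,0]-.463,P[...,1]+.176)<.03
    q=P[d&(P[...,2]>.012)&(P[...,2]<.05)]
    if len(q)>5: print("tap",len(q),np.median(q,0),q.min(0),q.max(0))
E
python3 d.py n1.png
```

```text
wrist [ 0.5459 -0.1746  0.3114] [ 0.1374  3.1386 -0.0001] [-0.1528 -0.4149 -1.0183] 0.010696738538261209
neck 0.6 [245.8 151.7] [ 0.5416 -0.1823  0.1   ]
neck 0.18 [251.7 231.3] [ 0.5258 -0.1734  0.3352]
drain 0.8 [247.9 154.1] [ 0.5444 -0.1799  0.1018]
drain 0.29 [253.  231.6] [ 0.5255 -0.1728  0.3362]
stopper 0.91 [254.3 234.9] [ 0.5254 -0.1722  0.3395]
lugs 0.87 [253.  231.1] [ 0.5256 -0.1728  0.3356]
rim 1427 [ 0.5511 -0.1847  0.1314] [ 0.5233 -0.2115  0.1251] [ 0.5845 -0.1486  0.1338]
tap 287 [ 0.4689 -0.1724  0.0185] [ 0.4555 -0.1967  0.0121] [ 0.487  -0.1555  0.0259]
top [ 0.5458 -0.1749  0.3113] [-0.1379 -3.1385  0.0001] [-0.5808  0.4477 -1.0723] 0.010703157048318966
neck 0.95 [329.4 211.1] [ 0.5415 -0.1499  0.1048]
neck 0.32 [226.1 239.6] [0.4491 0.172  0.03  ]
drain 0.74 [328.  207.9] [ 0.5514 -0.1456  0.1045]
rim 76 [ 0.5492 -0.1594  0.1298] [ 0.525  -0.1751  0.1253] [ 0.5766 -0.1477  0.1354]
tap 19 [ 0.4839 -0.1663  0.0158] [ 0.461  -0.1733  0.0128] [ 0.4878 -0.1578  0.028 ]
side [ 0.5458 -0.1749  0.3113] [-0.138  -3.1385  0.0001] [-0.1653  0.2473 -1.2305] 0.010388398558377646
neck 0.76 [324.5 282.8] [ 0.5248 -0.2053  0.1039]
drain 0.84 [322. 281.] [ 0.5229 -0.1987  0.1051]
stopper 0.57 [330.1 221.8] [ 0.5284 -0.1836  0.3072]
stopper 0.36 [323.  282.1] [ 0.5235 -0.2017  0.1035]
lugs 0.55 [329.6 220.6] [ 0.5287 -0.1817  0.3089]
lugs 0.42 [229.8 279.2] [ 0.383  -0.0264  0.0323]
rim 360 [ 0.5496 -0.1851  0.1298] [ 0.5196 -0.2148  0.125 ] [ 0.5833 -0.15    0.1347]
tap 155 [ 0.4786 -0.1759  0.0175] [ 0.4512 -0.1995  0.012 ] [ 0.4927 -0.1552  0.0264]
```

View pics/n1.png

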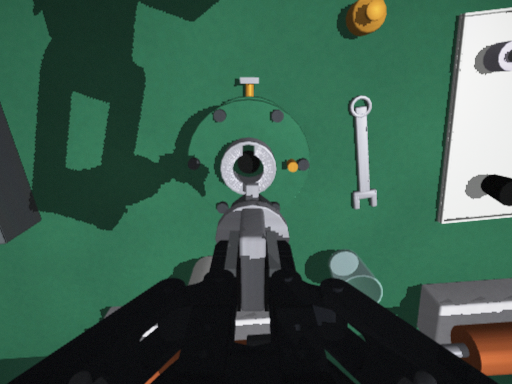

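The wrist view shows the collar centred near (248,167), with slots at (247,152) and (251,190). The tap is at (249,80) and the held bar near (252,270). I'll fit all of these in one script.

```bash
cat > e.py <<'E'
from h import *
from scipy.optimize import least_squares
np.set_printoptions(precision=4,suppress=True)
s=arm.snapshot("wrist"); P=cloud(s); o=arm.get_obs(); print(o["eef_pos"])
v,u=np.mgrid[:384,:512]
m=(np.abs(P[...,2]-.1312)<.0025)&(np.hypot(P[...,0]-.551,P[...,1]+.182)<.04)&(v<215)
q=P[m][:,:2]
def res(p):
    c=np.array(p[:2]); a=np.arctan2(*(q-c).T[::-1]); r=np.hypot(*(q-c).T); b=np.digitize(a,np.linspace(-np.pi,np.pi,49))
    e=[]
    for k in range(1,49):
        rr=r[b==k]; e.append((np.percentile(rr,97)-.0315) if len(rr)>5 else 0)
    return e
f=least_squares(res,[.553,-.181],loss="soft_l1",f_scale=.001,diff_step=1e-3); c=f.x; print("c outer",c,np.round(np.array(f.fun)*1000,1))
a=np.degrees(np.arctan2(q[:,1]-c[1],q[:,0]-c[0])); r=np.hypot(*(q-c).T)
h=[(k,((a>=k)&(a<k+6)&(r>.0195)&(r<.027)).sum()) for k in range(-180,180,6)]; print("ring hist",h)
hi=[(k,round(np.percentile(r[(a>=k)&(a<k+12)],5)*1000,1)) for k in range(-180,180,12) if ((a>=k)&(a<k+12)).sum()>9]; print("inner r",hi)
for px in [(249,80),(249,90)]:
    t=pt(s,px); d=t-np.r_[c,0]; print("tap",t,np.hypot(*d[:2]),np.degrees(np.arctan2(d[1],d[0])))
m=(P[...,2]>.330)&(P[...,2]<.36)&(u>236)&(u<274)&(v>180)&(v<345)
b=P[m]; zt=np.percentile(b[:,2],90); b=b[b[:,2]>zt-.006]; print("bar",len(b),np.median(b,0),cv2.minAreaRect(b[:,:2].astype(np.float32)*1000),b.min(0),b.max(0),yawof(b))
m=(P[...,2]>.298)&(P[...,2]<.316)&(u>215)&(u<292)&(v>195)&(v<300); b=P[m]; 
if len(b)>20: print("head",len(b),np.median(b,0),b.min(0),b.max(0),cv2.minEnclosingCircle(b[:,:2].astype(np.float32)))
big=cv2.resize(s["frame"][60:260,180:330],(750,1000),interpolation=2)[:600]; cv2.imwrite("pics/z.png",big[...,::-1])
E
python3 e.py
```

```text
[ 0.5459 -0.1749  0.3113]
c outer [ 0.5549 -0.1802] [-0.2  0.1 -0.4 -0.4 -0.4 -0.7 -0.  -0.7 -0.2 -0.8 -0.3 -0.2 -0.6 -0.8
 -0.6 -0.3 -0.4 -0.1 -0.  -0.9  0.1 -0.4  0.   0.   0.   0.  -0.3 -0.8
 -0.8 -0.3 -0.3 -0.4 -0.3 -0.2 -0.3 -0.3 -0.2 -0.2 -0.5 -0.2 -0.3 -0.3
  0.  -0.2 -0.  -0.  -0.2  0.2]
ring hist [(-180, np.int64(0)), (-174, np.int64(3)), (-168, np.int64(13)), (-162, np.int64(13)), (-156, np.int64(14)), (-150, np.int64(15)), (-144, np.int64(13)), (-138, np.int64(14)), (-132, np.int64(15)), (-126, np.int64(14)), (-120, np.int64(12)), (-114, np.int64(15)), (-108, np.int64(14)), (-102, np.int64(14)), (-96, np.int64(12)), (-90, np.int64(15)), (-84, np.int64(13)), (-78, np.int64(13)), (-72, np.int64(14)), (-66, np.int64(12)), (-60, np.int64(14)), (-54, np.int64(14)), (-48, np.int64(12)), (-42, np.int64(11)), (-36, np.int64(15)), (-30, np.int64(11)), (-24, np.int64(5)), (-18, np.int64(0)), (-12, np.int64(0)), (-6, np.int64(0)), (0, np.int64(0)), (6, np.int64(0)), (12, np.int64(0)), (18, np.int64(2)), (24, np.int64(11)), (30, np.int64(13)), (36, np.int64(10)), (42, np.int64(16)), (
[... 991 characters left out ...]
loat64(18.5)), (108, np.float64(18.2)), (120, np.float64(18.5)), (132, np.float64(18.6)), (144, np.float64(18.9)), (156, np.float64(25.0)), (168, np.float64(27.7))]
tap [ 0.4591 -0.1719  0.0241] 0.09619486191547658 175.0362682048578
tap [ 0.4723 -0.1732  0.0149] 0.08293122501465545 175.14338046949393
bar 658 [ 0.5439 -0.169   0.349 ] ((544.8787841796875, -174.2840118408203), (15.614106178283691, 28.9648494720459), 83.20966339111328) [ 0.5303 -0.1832  0.3432] [ 0.5601 -0.1655  0.3599] (np.float64(162.15279838373485), array([0.0059, 0.0071]))
head 1534 [ 0.5336 -0.1736  0.3076] [ 0.5241 -0.1956  0.2998] [ 0.5497 -0.1546  0.316 ] ((0.5442814230918884, -0.1749274730682373), 0.020814286544919014)
```

View pics/z.png

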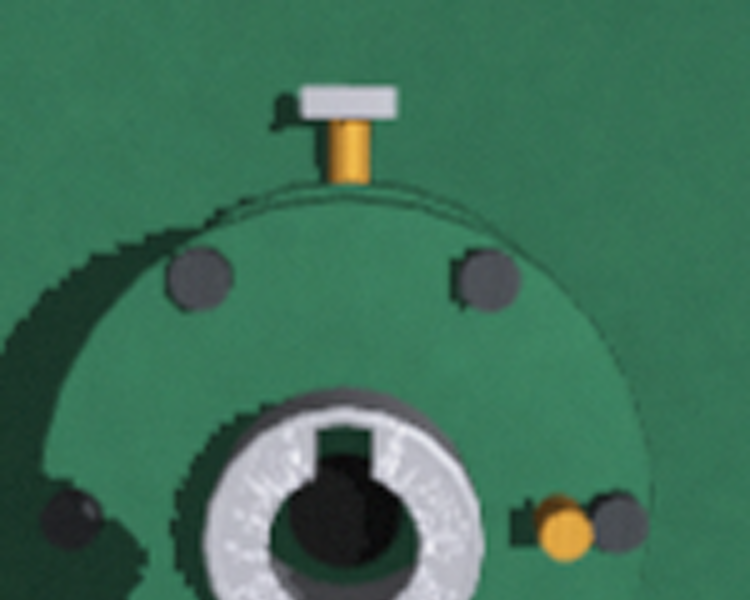

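Collar centre is (0.5549,-0.1802), with slots at about 175° (the tap agrees, at 96 mm). The stopper sits about 0.8 mm along tool +x from the TCP.

```bash
python3 -c "
from h import *
goto((.5557,-.1802,.168),174.8)"
```

```text
turn [-0.0001  0.      0.003 ] shift cm [-1.03 -0.44 14.33]
```

Request:
{"op": "step_arm", "data": {
  "series": "0 0 0.003 -0.5 -0.2 2 0; 0 0 0.003 -1.03 -0.44 5 0; 0 0 0.003 -1.03 -0.44 8 0; 0 0 0.003 -1.03 -0.44 10 0; 0 0 0.003 -1.03 -0.44 11.5 0; 0 0 0.003 -1.03 -0.44 12.5 0; 0 0 0.003 -1.03 -0.44 13.3 0; 0 0 0.003 -1.03 -0.44 14 0; 0 0 0.003 -1.03 -0.44 14.3 0; 0 0 0.003 -1.03 -0.44 14.3 0",
  "grip_force": 110
}}

```text
time_s: 8.65
eef_pos: [0.5557, -0.1802, 0.1683]
tcp_rot: [-0.143, -3.138, 0.0]
force: [-0.4, -0.2, -0.8]
grip_width: 0.0104
grasp_force: 109.7
```

```bash
cat > f.py <<'E'
from h import *
import sys
np.set_printoptions(precision=4,suppress=True)
for i in range(3):
    s=arm.snapshot("wrist"); o=arm.get_obs(); print(o["time_s"],o["eef_pos"],o["force"],o["moment"],o["grip_width"])
goto((.5557,-.1802,float(sys.argv[1])),float(sys.argv[2]))
if len(sys.argv)>3:
    t=arm.snapshot("side"); a=cv2.resize(s["frame"][90:340,150:350],(400,500),interpolation=2); b=cv2.resize(t["frame"][180:320,260:380],(400,467),interpolation=2)
    b=cv2.copyMakeBorder(b,0,33,0,0,0); cv2.imwrite("pics/"+sys.argv[3],np.hstack([a,b])[...,::-1])
E
python3 f.py .158 174.8 g.png
```

```text
8.7 [ 0.5559 -0.1803  0.1686] [-0.4582  0.43   -1.4963] [-0.0448 -0.0092  0.0107] 0.009686015630711383
8.75 [ 0.5559 -0.1803  0.1686] [ 0.0643 -0.5074 -1.3735] [-0.0375 -0.0066  0.0423] 0.010262444426280463
8.8 [ 0.556  -0.1803  0.1687] [-0.4343 -0.0685 -0.8201] [-0.0059 -0.0296 -0.0388] 0.010303153569352175
turn [-0.0004  0.0006 -0.    ] shift cm [0.03 0.01 1.07]
```

View pics/g.png

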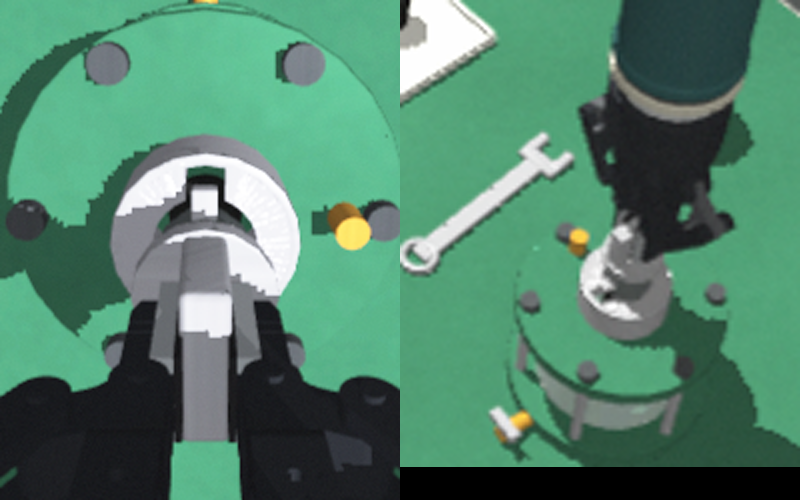

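The near lug (204,200) lines up with its slot (207,180) and the nose is in the bore, with no contact force. I'll press down past the lock depth.

Request:
{"op": "step_arm", "data": {
  "series": "0 0 0 0.02 0 0.3 0; 0 0 0 0.02 0 0.6 0; 0 0 0 0.02 0 0.9 0; 0 0 0 0.02 0 1.2 0; 0 0 0 0.02 0 1.5 0; 0 0 0 0.02 0 1.8 0; 0 0 0 0.02 0 2.1 0; 0 0 0 0.02 0 2.25 0; 0 0 0 0.02 0 2.25 0; 0 0 0 0.02 0 2.25 0"
}}

```text
time_s: 10.1
eef_pos: [0.5557, -0.1802, 0.1469]
tcp_rot: [0.142, 3.138, -0.001]
force: [-2.6, 1.7, 10.0]
grip_width: 0.01
grasp_force: 111.9
```

```bash
python3 f.py .146 174.8
```

```text
10.15 [ 0.5556 -0.1802  0.1469] [-2.9142  1.2859 10.3855] [ 0.3195  0.6341 -0.0112] 0.010268457905519557
10.2 [ 0.5557 -0.1802  0.1469] [-2.5988  1.6422  9.571 ] [0.351  0.681  0.0052] 0.010139831706877378
10.25 [ 0.5556 -0.1802  0.1469] [-2.2355  1.2114 10.6486] [0.2973 0.6787 0.0248] 0.01049967484183101
turn [-0.0003  0.0006  0.    ] shift cm [-0.01  0.    0.09]
```

Spring force matches about 12 mm of seat travel, so the lugs are under the collar. Next is the clockwise twist (positive about tool z), about the stopper's own axis.

Request:
{"op": "step_arm", "data": {
  "series": "0 0 0.15 0.02 0 0.08 0; 0 0 0.32 0.02 -0.01 0.1 0; 0 0 0.49 0.03 -0.02 0.1 0; 0 0 0.66 0.04 -0.03 0.1 0; 0 0 0.83 0.05 -0.04 0.1 0; 0 0 1 0.06 -0.05 0.1 0; 0 0 1.17 0.07 -0.05 0.1 0; 0 0 1.34 0.08 -0.06 0.1 0; 0 0 1.48 0.09 -0.06 0.1 0; 0 0 1.56 0.1 -0.06 0.1 0"
}}

```text
time_s: 11.5
eef_pos: [0.5552, -0.1814, 0.1463]
tcp_rot: [2.31, 2.126, 0.0]
force: [-4.8, -0.1, 13.3]
grip_width: 0.0103
grasp_force: 112.3
```

```bash
python3 f.py .1405 84.3 r.png
```

```text
11.55 [ 0.555  -0.1814  0.1463] [-2.9884  0.7355 11.8682] [-0.0102  0.457   0.1639] 0.01065377795185124
11.6 [ 0.5551 -0.1814  0.1463] [-3.6596 -0.6639 12.6375] [ 0.0443  0.5533 -0.007 ] 0.01016687030558994
11.65 [ 0.5551 -0.1814  0.1463] [-1.9581 -0.0224 12.1625] [0.052  0.5487 0.0373] 0.010098790660830524
turn [0.0018 0.0015 0.0193] shift cm [0.12 0.05 0.58]
```

View pics/r.png

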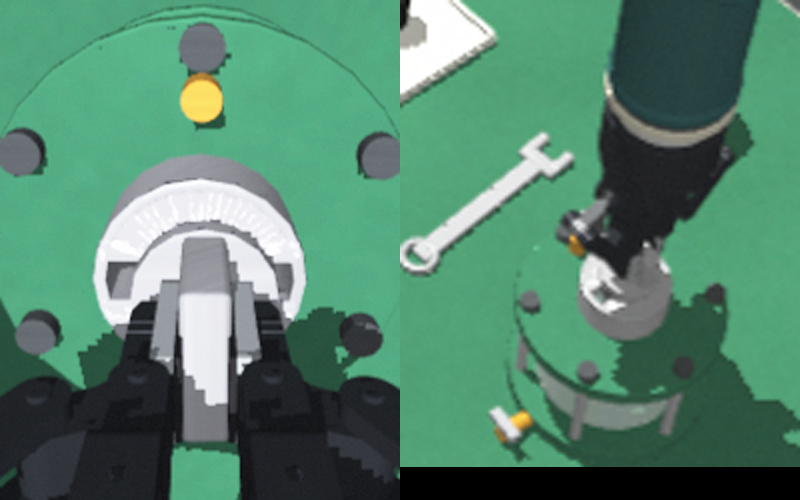

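The bar is turned a quarter turn and both slots now show empty beside the head. I'll press it home.

Request:
{"op": "step_arm", "data": {
  "series": "0 0 0.01 0 0 0.1 0; 0 0 0.02 0 0 0.18 0; 0 0 0.02 0 0 0.25 0; 0 0 0.02 0 0 0.3 0; 0 0 0.02 0 0 0.34 0; 0 0 0.02 0 0 0.38 0; 0 0 0.02 0 0 0.42 0; 0 0 0.02 0 0 0.42 0; 0 0 0.02 0 0 0.42 0; 0 0 0.02 0 0 0.42 0"
}}

```text
time_s: 12.95
eef_pos: [0.5549, -0.1815, 0.1431]
tcp_rot: [2.327, 2.107, -0.0]
force: [-7.0, 0.2, 19.0]
grip_width: 0.0102
grasp_force: 113.3
```

```bash
python3 f.py .1405 84.3
```

```text
13.0 [ 0.5548 -0.1815  0.1431] [-5.4856 -0.592  19.349 ] [0.1983 1.0343 0.3037] 0.010230931382592363
13.05 [ 0.5548 -0.1815  0.1431] [-5.5718  0.8717 18.9474] [0.1484 1.067  0.2208] 0.01009956195518739
13.1 [ 0.5548 -0.1816  0.1431] [-6.5176 -0.2154 19.1162] [0.163  1.0178 0.1996] 0.010417528304336994
turn [0.0017 0.0019 0.0002] shift cm [0.14 0.07 0.26]
```

Force now exceeds what the spring alone gives, and z matches home. I'll press a little more, relieve the side load, and confirm it is bottomed.

Request:
{"op": "step_arm", "data": {
  "series": "0 0 0 0 -0.02 0.03 0; 0 0 0 0 -0.04 0.06 0; 0 0 0 0 -0.05 0.09 0; 0 0 0 0 -0.05 0.1 0; 0 0 0 0 -0.05 0.1 0; 0 0 0 0 -0.05 0.1 0; 0 0 0 0 -0.05 0.1 0; 0 0 0 0 -0.05 0.1 0; 0 0 0 0 -0.05 0.1 0; 0 0 0 0 -0.05 0.1 0"
}}

```text
time_s: 14.35
eef_pos: [0.5548, -0.1815, 0.143]
tcp_rot: [2.326, 2.106, 0.001]
force: [-7.4, 0.7, 25.3]
grip_width: 0.0098
grasp_force: 114.2
```

```bash
python3 f.py .1405 84.3 end.png; python3 - <<'E'
from h import *
s=arm.snapshot("wrist"); P=cloud(s); v,u=np.mgrid[:384,:512]
d=np.hypot(P[...,0]-.5549,P[...,1]+.1802)
z=P[...,2][(d<.036)&(P[...,2]>.127)&(P[...,2]<.146)]; print(np.histogram(z,bins=np.arange(.127,.147,.001)))
E
```

```text
14.4 [ 0.5549 -0.1815  0.143 ] [-7.0529  0.8108 25.7035] [0.3646 1.2785 0.2336] 0.010246214207550676
14.45 [ 0.5548 -0.1816  0.143 ] [-5.8479  1.1383 25.9103] [0.3683 1.1977 0.2643] 0.010160597743933623
14.5 [ 0.5548 -0.1816  0.143 ] [-7.1015  1.0729 25.7732] [0.3334 1.2498 0.2381] 0.010402760136364538
turn [0.0029 0.0022 0.0002] shift cm [0.14 0.07 0.25]
(array([  69,   79,  122,  837, 1650,  362,   47,   41,   41,   46,   63,
        342,  683,  129,    7,   16,   13,   19,   21]), array([0.127, 0.128, 0.129, 0.13 , 0.131, 0.132, 0.133, 0.134, 0.135,
       0.136, 0.137, 0.138, 0.139, 0.14 , 0.141, 0.142, 0.143, 0.144,
       0.145, 0.146]))
```

View pics/end.png

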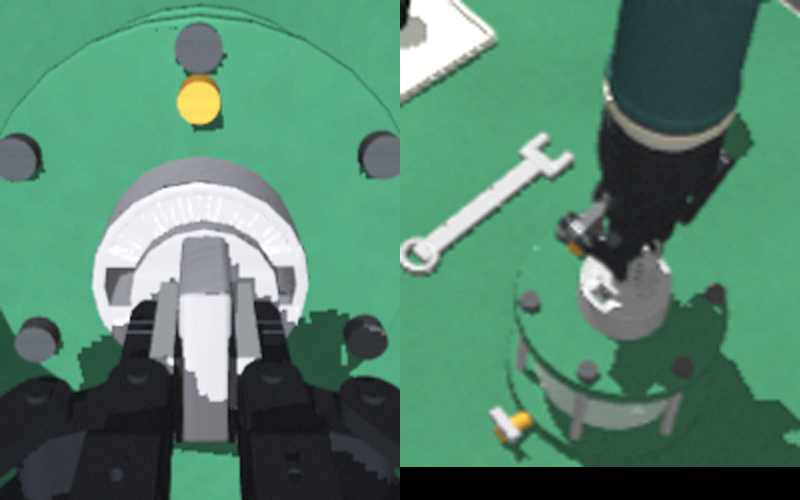

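The head top is at 0.1395 m and the collar at 0.1315 m. That 8 mm gap is the head's own thickness, so it is down on the collar. The last 1 mm of command added 6.5 N with almost no movement. The stopper is fully home, locked and held, so I'm handing in.

```bash
python3 -c "
from station import arm
print(arm.close_job())"
```

```text
the job is handed in; nothing more can be done
None
```

The stopper is in the filling neck, turned about a quarter turn clockwise and locked under the collar; I handed the job in at about 14.5 s, still holding it pressed fully home with about 26 N.

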